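# Hold the brake pedal over the empty receiving cup

### The job

The bush in this brake pedal is the next to be pressed out: pick the pedal up by its balance point and hold it level, its pivot boss centred about 20 mm above the mouth of the receiving cup that is empty (the other cup still has the last bush in it). Finish while still holding it there, clear of the cups, so that I can bring the drift down. Do not knock the pedal against the block or the cups, and leave everything else where it is.

Things in the scene. Friction and masses are not known exactly. Their poses are not given: they have to be found in the camera images.
- pedal_balance (a point): Balance point of the loose steel brake pedal: 47 mm from the axis of the boss (the heavy end), on the mid-line of its arm, half-way up the arm. The arm is 16 mm wide, 12 mm thick, straight from 22 to 114 mm from the boss axis, its middle 23 mm above the pedal's underside. x: along the arm from boss to foot plate, y: across, z: up. 0.5 to 0.8 kg. It lies flat on the bench, boss upright.
- pedal_boss (a point): Centre of the underside of the pedal's pivot boss, round, 44 mm across, 40 mm tall, a brass bush in its bore; 47 mm along -x from the balance point and 23 mm below it, same axes. A flat lug reaches 60 mm from its axis to +y. At the pedal's other end, up to 196 mm from the boss axis, stands the foot plate, 48 mm long, 46 mm tall, with a ribbed rubber tread on its -y face.
- cup_a_mouth (a point): Centre of the mouth of one of two identical upright steel receiving cups, 110 mm apart, fixed on the wooden block that is clamped to the bench's far edge: 48 mm outside, 36 mm bore, 45 mm tall, 37 mm deep, its mouth 90 mm above the bench. z up. Cup a or cup b may be the left one, and either may be the empty one.
- cup_b_mouth (a point): Centre of the mouth of the other receiving cup, same make and height. The block under both is 150 x 220 x 45 mm; the C-clamp's jaw stands on its far part, up to 75 mm above the bench.
- old_bush_center (a point): Centre of the old brass bush from the last job, 20 mm across and 40 mm long, standing loosely in one of the two cups, its top 3 mm above that cup's mouth. It stays there.
- socket_center (a point): Centre of a chrome socket, 32 mm across, 36 mm tall, standing on the block between the two cups; not needed.
- ratchet_center (a point): Middle of a chrome ratchet handle 0.23 m long, up to 34 mm tall at its head, lying along x on the bench to the right of the pedal; not needed.
- pliers_center (a point): Middle of a pair of orange-handled pliers 0.2 m long, 16 mm thick, lying to one side; not needed.
- carrier_center (a point): Centre of an aluminium sprocket carrier, 128 mm across, 40 mm tall over its five studs, lying to one side; not needed.
- tin_center (a point): Centre of an open round tin of rubber grommets, 86 mm across and 34 mm tall, to one side; not needed.
- drift_center (a point): Centre of the steel drift, 27 mm across and 80 mm tall, standing on the bench to one side; not needed yet.
Not all that is in view belongs to the job. Several things look just like the part that bears pedal_balance: the one meant starts nearest to the robot's base.

How it is judged:
By the outcome, as a careful person would: the job done as asked, in the order asked, and still so for the second after the job is handed in, while the arm keeps its last pose, push and grip.
It also fails if it takes over 38 s, if anything falls off the work surface, if the arm or the gripper's body presses on something with over 40 N, if the wrist force passes 120 N, or if a joint passes its speed limit or range.

### The arm

A 6-joint arm with a two-finger parallel gripper is mounted at the origin on the work surface. World frame = base frame: x ahead of the robot, y to its left, z up, the work surface at z = 0. Lengths are in m, angles in rad, forces in N, time in s.
With the tool pointing down it reaches from about 0.25 to 0.725 m from the base axis. Payload 4 kg.
Tool frame: the origin (TCP) lies on the centre line of the jaws, within the pads' length; the fingertips stand 17 mm ahead of it and the grasp point (between the pads) lies 2 mm behind it; z points along the fingers, y is the line along which they close (so a half turn about z gives the same grasp; the last joint's range is limited). The gripper opens to 85 mm and grips with 20 to 120 N. Pads are 22 mm wide; open, the fingers measure 114 mm over their backs; the gripper's body (76 mm by 85 mm) begins 54 mm behind the grasp point. The pads swing forward as they close: fully open they stand 13 mm farther back than shut.
Start: joints at [1.274, 0.241, 0.005, 1.335, 0, 1.571], TCP at [0.146, 0.478, 0.248] pointing down, gripper open.
Joint ranges: [-2.72, 2.72], [-1.05, 1.87], [-1.09, 1.28], [-1.99, 2.15], [-1.42, 1.44], [-3.14, 3.14]. Speed limits (rad/s): [2.79, 2.79, 3.14, 3.14, 3.14, 3.14].

### API

Orientations are given as a unit quaternion [x, y, z, w].
In Python, from workcell import bot, camera, get_calibration gives the robot as it stands.
- The arm moves only by the tool apply_moves, never from a script. Its argument "steps" is a list of rows, each a list of 3 entries, a list of its own where there are three numbers: the shift along the tool's x, y, z as a fraction of full scale, then the turn, a rotation vector about the tool's x, y, z as a fraction of full scale, then the opening, from 0 (shut) to 1 (fully open). A call has exactly 8 rows; each row shifts and turns the commanded pose from where the row before left it, along the tool's axes as they then stand; what a row does not reach is not made up. Full scale, the value 1, is 20 cm for a shift and pi rad for a turn. A row lasts 1/12 s, in which the tool goes at most 41.7 mm and 7.16 degrees, less where a joint would pass 70% of its speed; a pose out of reach is approached as far as the arm can. A call with a number of a shift or a turn outside -1 to 1 is refused whole. A call with a gripper value outside its range is refused whole. The fingers move at their own pace and stop on an object; the grip force is fixed at half the most. Time passes only in rows, so rows that do not move let the fingers close, or fill a call up. It gives the time, the measured TCP pose, the force, the opening and the grip force at its end, in the units of the state.
- bot.get_obs(): the state, without advancing time (a new reading comes with each control period).
- camera(name): name is "scene" or "top"; returns (picture, depth): 420x560x3 uint8, red, green, blue; 420x560 float32, m along the optical axis (not along the pixel's ray), 0 where there is no reading.
- get_calibration(name): a dict with "fov_y" (degrees; the focal length in pixels is half the picture's height over the tangent of half this angle, whatever the lens; pixels are square), "cx", "cy" (the principal point, pixels), "dist_coeffs" ([k1, k2, p1, p2, k3] as OpenCV has them; the pictures are not rectified), "rvec" (rotation vector, rad) and "tvec" (3), from world to camera coordinates, as OpenCV has them. Camera axes: x right, y down, z forward; pixel columns grow to the right and rows downward; lengths in m; the calibration is good to about 2 mm. A picture is of the moment at which its call begins. get_calibration takes no time and is no camera call.
- bot.job_done(): hands the job in; it is judged then, once.
The state is a dict: "clock": time; "joint_pos": joint angles; "joint_vel": joint speeds; "tau": joint torques, N m; "eef_pos": TCP position; "tool_rot": TCP orientation; "ft_force": force on the tool from outside, world axes, zero at the start; "ft_torque": the same for the moment, N m; "grip_width": finger opening in m; "grasp_force": force on a finger pad.
Only numpy, scipy, OpenCV 4.12 (cv2) and the standard library are available. Lean on these libraries where they do the work, as an engineer would, in place of code of your own. Each camera call takes 0.05 s, during which the arm holds its last target. There are 200 camera calls.

## Working session

There is one attempt and no reset: what is moved stays moved. The work goes in short steps, Python scripts to look and compute and a tool call to move; the robot and the scene stay as the last step left them, time stands still between calls to the robot, and variables do not carry over. Pictures are saved under pics/ and viewed, at most 10 in all, crops included, and the job is handed in when it is done.

Besides the shell and the picture viewer there is one more tool, called after "Request:" as a command line: name --argument value ..., lists and objects as JSON in quotes. apply_moves: Moves the arm, as the interface text tells. Its arguments: {"type":"object","properties":{"steps":{"type":"array"}},"required":["steps"]}

```bash
mkdir -p pics; cat > h.py <<'E'
import numpy as np, cv2
from workcell import bot, camera, get_calibration
def cal(n):
    c=get_calibration(n); f=210/np.tan(np.radians(c['fov_y'])/2)
    K=np.array([[f,0,c['cx']],[0,f,c['cy']],[0,0,1]]); R=cv2.Rodrigues(np.array(c['rvec'],float))[0]
    return K,np.array(c['dist_coeffs'],float),R,np.array(c['tvec'],float).ravel()
def ray(n,uv,z):
    K,d,R,t=cal(n); p=cv2.undistortPoints(np.array(uv,float).reshape(-1,1,2),K,d).reshape(-1,2)
    D=np.c_[p,np.ones(len(p))]@R; C=-R.T@t
    return C+D*((z-C[2])/D[:,2])[:,None]
def cloud(n,dep):
    K,d,R,t=cal(n); v,u=np.mgrid[:420,:560]
    p=cv2.undistortPoints(np.stack([u,v],-1).reshape(-1,1,2).astype(float),K,d).reshape(-1,2)
    P=np.c_[p,np.ones(len(p))]*dep.reshape(-1,1)
    return ((P-t)@R).reshape(420,560,3)
def proj(n,P):
    K,d,R,t=cal(n); return cv2.projectPoints(np.array(P,float).reshape(-1,1,3),cv2.Rodrigues(R)[0],t,K,d)[0].reshape(-1,2)
E
python3 - <<'E'
from h import *
for n in ("scene","top"):
    im,d=camera(n); np.savez(n,im=im,d=d); cv2.imwrite(f"pics/{n}0.png",im[...,::-1])
    K,dc,R,t=cal(n); print(n,K[0,0],-R.T@t)
o=bot.get_obs(); print(o)
E
```

```text
scene 478.17296895262916 [1.03095265 0.42739317 0.96694452]
top 406.6391500230159 [ 0.42593722 -0.0122264   1.08744497]
{'clock': 0.1, 'joint_pos': array([ 1.27398809e+00,  2.41326748e-01,  3.87318223e-03,  1.33521600e+00,
       -1.53384126e-05,  1.57080574e+00]), 'joint_vel': array([ 1.53417890e-03, -6.44582562e-04,  2.82461961e-03, -3.19216073e-05,
        1.00535219e-03,  1.69269995e-03]), 'tau': array([ 4.54291539e-04, -3.73137259e+01,  2.53010327e+01,  1.08609165e-02,
        5.84024929e-05, -1.22048323e-06]), 'eef_pos': array([0.14608298, 0.47762616, 0.24751283]), 'tool_rot': array([ 1.47864564e-01,  9.89007176e-01, -9.27460197e-04, -1.30899446e-04]), 'ft_force': array([-0.31414566,  0.35999575,  0.36703979]), 'ft_torque': array([-0.02320813, -0.05122427,  0.00262688]), 'grasp_force': 0.0, 'grip_width': 0.08526372384033282}
```

View pics/top0.png

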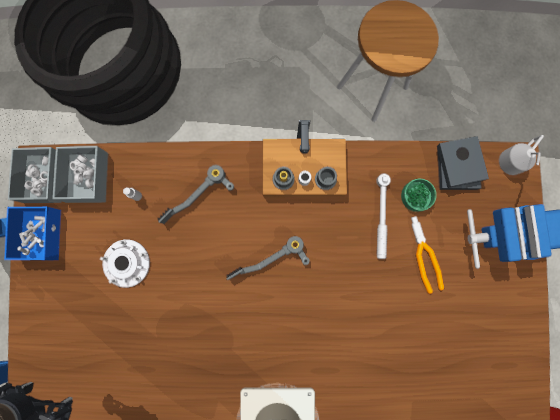

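View pics/scene0.png

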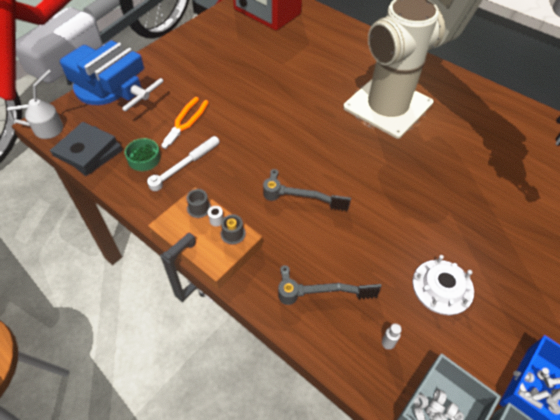

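The top view shows two identical pedals: A with its boss at (295,244) and B with its boss at (216,173). A is nearest to the robot's base at (277,410), so A is the one meant. The cup at (284,177) has brass in it. The cup at (327,177) looks empty, and the scene view agrees: (197,202) is dark and (232,228) is brass. I'll confirm with a crop and measure.

```bash
python3 - <<'E'
from h import *
z=np.load("top.npz"); im,d=z['im'],z['d']
W=cloud("top",d)
crop=im[140:290,215:355]; cv2.imwrite("pics/crop0.png",cv2.resize(crop,None,fx=4,fy=4,interpolation=cv2.INTER_CUBIC)[:,:,::-1])
hsv=cv2.cvtColor(im,cv2.COLOR_RGB2HSV)
# brass bush in pedal A
# height-based masks
roi=np.zeros((420,560),bool); roi[225:285,222:318]=1
m=roi&(W[...,2]>0.012); P=W[m]
print("pedal n",m.sum(),"z pct",np.percentile(P[:,2],[5,50,95]))
g=(hsv[...,1]<90)&roi
vv,uu=np.nonzero(g); print("grey n",len(vv))
mb=roi&(W[...,2]>0.034); n,l,s,c=cv2.connectedComponentsWithStats(mb.astype(np.uint8))
for i in range(1,n):
    if s[i,4]>15: print("high blob",s[i],c[i],ray("top",[c[i]],0.04)[0], W[l==i].mean(0))
for x0,x1 in ((268,301),(312,342)):
    r=np.zeros_like(roi); r[160:195,x0:x1]=1
    mm=r&(W[...,2]>0.082); n,l,s,c=cv2.connectedComponentsWithStats(mm.astype(np.uint8))
    for i in range(1,n):
        if s[i,4]>15:
            cn=max(cv2.findContours((l==i).astype(np.uint8),0,2)[0],key=len)
            (cx,cy),R=cv2.minEnclosingCircle(cn); e=cv2.fitEllipse(cn)
            print("cup",s[i],(cx,cy,R),e,ray("top",[(cx,cy),e[0]],.09))
E
```

```text
pedal n 751 z pct [0.02545878 0.03052631 0.04659885]
grey n 717
high blob [287 236  17  17 200] [294.685 243.81 ] [ 0.4704004  -0.04758724  0.04      ] [ 0.46966847 -0.04693995  0.05547933]
high blob [226 267  17  13  85] [233.61176471 272.85882353] [0.39646261 0.10953611 0.04      ] [0.39659451 0.10900065 0.04462868]
cup [274 167  19  18 137] (283.1470642089844, 175.85293579101562, 9.395763397216797) ((283.1778259277344, 175.606201171875), (17.48600196838379, 18.265682220458984), 81.63558959960938) [[ 0.63779907 -0.01850773  0.09      ]
 [ 0.6384257  -0.01858793  0.09      ]]
cup [280 172   8   8  33] (283.0, 175.5, 4.031229019165039) ((282.94927978515625, 175.3351593017578), (7.59583044052124, 7.831897258758545), 97.2470474243164) [[ 0.638698   -0.01814571  0.09      ]
 [ 0.63911768 -0.01802143  0.09      ]]
cup [318 167  19  19 146] (327.0, 176.0, 9.486932754516602) ((327.0641784667969, 175.96546936035156), (18.508047103881836, 18.515493392944336), 108.0320816040039) [[ 0.63696646 -0.12798138  0.09      ]
 [ 0.63705375 -0.1281435   0.09      ]]
```

View pics/crop0.png

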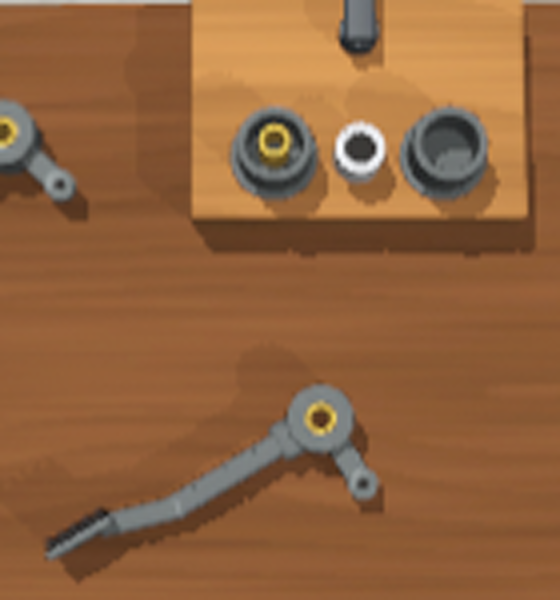

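The crop confirms the nearest pedal, with its boss at crop (320,418). The empty cup is the right-hand one, crop (447,148), and the left one at (275,148) holds the old bush. Next I'll fit the arm's axis and cross-check from the scene camera.

```bash
python3 - <<'E'
from h import *
from scipy.spatial.transform import Rotation as Ro
def brass(n,box):
    im=np.load(n+".npz")['im']; hsv=cv2.cvtColor(im,cv2.COLOR_RGB2HSV)
    m=np.zeros((420,560),np.uint8); x0,x1,y0,y1=box
    h=hsv[y0:y1,x0:x1]; m[y0:y1,x0:x1]=((h[...,0]>18)&(h[...,0]<35)&(h[...,1]>110)&(h[...,2]>110))
    v,u=np.nonzero(m); c=((u.min()+u.max())/2,(v.min()+v.max())/2); print(n,len(u),c); return c
bt=ray("top",[brass("top",(285,305,234,254))],.04)[0]; bs=ray("scene",[brass("scene",(260,285,174,198))],.04)[0]
print("boss top/scene",bt,bs)
for n,box in (("top",(226,286,240,285)),("scene",(286,333,180,212))):
    im=np.load(n+".npz")['im']; hsv=cv2.cvtColor(im,cv2.COLOR_RGB2HSV)
    m=np.zeros((420,560),bool); x0,x1,y0,y1=box; m[y0:y1,x0:x1]=(hsv[y0:y1,x0:x1,1]<(70 if n=="top" else 90))&(hsv[y0:y1,x0:x1,2]>(75 if n=="top" else 85))
    v,u=np.nonzero(m); P=ray(n,np.c_[u,v],.029)[:,:2]; b=(bt if n=="top" else bs)[:2]
    r=np.linalg.norm(P-b,axis=1); k=(r>.032)&(r<.105); Q=P[k]
    for _ in range(3):
        c=Q.mean(0); D=np.linalg.svd(Q-c)[2][0]; D*=np.sign(D@(c-b)); N=np.array([-D[1],D[0]]); o=(Q-c)@N; Q=Q[abs(o)<.012]
    print(n,len(Q),"dir",D,np.degrees(np.arctan2(D[1],D[0])),"offset of line from boss",(c-b)@N,"spread",np.percentile(o,[2,98]))
# cup from scene depth
z=np.load("scene.npz"); W=cloud("scene",z['d'])
for nm,(x0,x1,y0,y1) in dict(empty=(185,211,188,216),full=(219,246,212,244)).items():
    m=np.zeros((420,560),np.uint8); m[y0:y1,x0:x1]=(abs(W[y0:y1,x0:x1,2]-.09)<.006)
    v,u=np.nonzero(m); P=ray("scene",np.c_[u,v],.09)[:,:2]; (c,R)=cv2.minEnclosingCircle(P.astype(np.float32)); print(nm,len(u),c,R)
E
```

```text
top 30 (np.float64(294.5), np.float64(244.0))
scene 46 (np.float64(271.5), np.float64(184.0))
boss top/scene [ 0.46991353 -0.04710727  0.04      ] [ 0.46761419 -0.0464054   0.04      ]
top 182 dir [-0.5239733   0.85173469] 121.59915202534829 offset of line from boss -0.0002585407927893531 spread [-0.00800519  0.00799263]
scene 151 dir [-0.50714314  0.86186184] 120.47372226828449 offset of line from boss -0.0014347030289669632 spread [-0.00798198  0.00796096]
empty 169 (0.6401316523551941, -0.12347745895385742) 0.026474105194211006
full 236 (0.6396130323410034, -0.022005878388881683) 0.032599035650491714
```

Request:
apply_moves --steps '[[[-0.133,-0.1175,0.02],[0,0,0],1],[[-0.133,-0.1175,0.02],[0,0,0],1],[[-0.133,-0.1175,0.02],[0,0,0],1],[[-0.133,-0.1175,0.02],[0,0,0],1],[[-0.133,-0.1175,0.02],[0,0,0],1],[[-0.133,-0.1175,0.02],[0,0,0],1],[[-0.133,-0.1175,0.02],[0,0,0],1],[[-0.133,-0.1175,0.02],[0,0,0],1]]'

```text
clock: 0.77
eef_pos: [0.295, 0.2344, 0.2159]
tool_rot: [0.148, 0.989, -0.0, -0.0]
ft_force: [1.7, 0.3, -0.3]
grip_width: 0.085
grasp_force: 0.0
```

Request:
apply_moves --steps '[[[-0.133,-0.1175,0.02],[0,0,0],1],[[-0.133,-0.1175,0.02],[0,0,0],1],[[-0.133,-0.1175,0.02],[0,0,0],1],[[-0.133,-0.1175,0.02],[0,0,0],1],[[-0.133,-0.1175,0.02],[0,0,0],1],[[-0.133,-0.1175,0.02],[0,0,0],1],[[-0.133,-0.1175,0.02],[0,0,0],1],[[-0.133,-0.1175,0.02],[0,0,0],1]]'

```text
clock: 1.43
eef_pos: [0.4435, -0.0077, 0.1838]
tool_rot: [0.148, 0.989, 0.0, -0.0]
ft_force: [0.3, 1.5, -0.2]
grip_width: 0.0853
grasp_force: 0.0
```

Request:
apply_moves --steps '[[[0,0,0],[0,0,0.033],1],[[0,0,0],[0,0,0.033],1],[[0,0,0],[0,0,0.033],1],[[0,0,0],[0,0,0.033],1],[[0,0,0],[0,0,0.033],1],[[0,0,0],[0,0,0.033],1],[[0,0,0],[0,0,0.0325],1],[[0,0,0],[0,0,0],1]]'

```text
clock: 2.1
eef_pos: [0.4429, -0.0059, 0.1839]
tool_rot: [0.489, 0.872, -0.0, -0.0]
ft_force: [0.1, 0.1, -0.4]
grip_width: 0.0859
grasp_force: 0.0
```

```bash
cat >> h.py <<'E'
from scipy.spatial.transform import Rotation as Ro
def goto(P,yaw):  # remaining move in tool fractions
    o=bot.get_obs(); R=Ro.from_quat(o['tool_rot']); M=R.as_matrix(); y=np.array([np.cos(yaw),np.sin(yaw),0])
    T=np.c_[y,np.cross([0,0,-1],y),[0,0,-1]]
    print(o['clock'],o['eef_pos'].round(4),"yaw",np.degrees(np.arctan2(M[1,0],M[0,0])).round(2),"shift/0.2",(M.T@(np.array(P)-o['eef_pos'])/.2).round(4),"turn/pi",((R.inv()*Ro.from_matrix(T)).as_rotvec()/np.pi).round(4),"F",o['ft_force'].round(1),"w",round(o['grip_width'],4),o['grasp_force'])
E
python3 -c "
from h import *
goto([.4444,-.0069,.023],np.radians(121.5))
im,d=camera('top'); cv2.imwrite('pics/top1.png',cv2.resize(im[200:300,200:340],None,fx=5,fy=5,interpolation=2)[...,::-1])"
```

```text
2.1 [ 0.4429 -0.0059  0.1839] yaw 121.41 shift/0.2 [-0.0086  0.0047  0.8045] turn/pi [-0.0003 -0.0002 -0.0005] F [ 0.1  0.1 -0.4] w 0.0859 0.0
```

Request:
apply_moves --steps '[[[-0.0086,0.0047,0.1],[0,0,0],1],[[0,0,0.12],[0,0,0],1],[[0,0,0.13],[0,0,0],1],[[0,0,0.13],[0,0,0],1],[[0,0,0.12],[0,0,0],1],[[0,0,0.1],[0,0,0],1],[[0,0,0.06],[0,0,0],1],[[0,0,0.03],[0,0,0],1]]'

```text
clock: 2.82
eef_pos: [0.4433, -0.0068, 0.0243]
tool_rot: [0.488, 0.873, -0.001, -0.002]
ft_force: [-0.3, 0.6, -0.3]
grip_width: 0.0854
grasp_force: 0.0
```

```bash
python3 -c "
from h import *
goto([.4444,-.0069,.023],np.radians(121.5))
for n in ('top','scene'):
    im,d=camera(n); c=im[195:295,210:330] if n=='top' else im[130:230,250:370]
    cv2.imwrite(f'pics/{n}2.png',cv2.resize(c,None,fx=5,fy=5,interpolation=2)[...,::-1])
a=cv2.imread('pics/top2.png');b=cv2.imread('pics/scene2.png');cv2.imwrite('pics/both2.png',cv2.resize(np.hstack([a,b]),(800,333)))"
```

```text
2.8167 [ 0.4433 -0.0068  0.0243] yaw 121.64 shift/0.2 [-0.0032  0.0047  0.0065] turn/pi [-0.0011 -0.0007  0.0008] F [-0.3  0.6 -0.3] w 0.0854 0.0
```

View pics/both2.png

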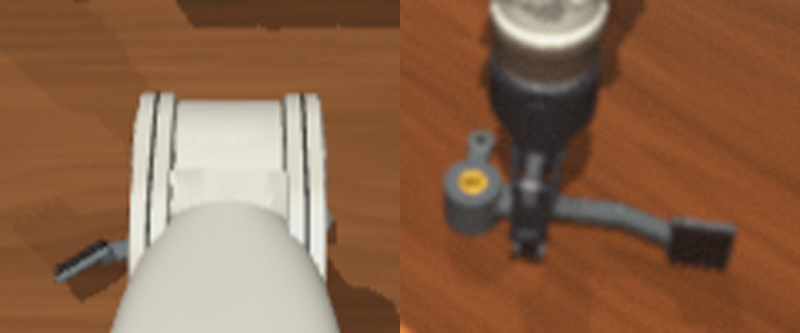

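The scene half of the picture shows the fingers straddling the arm at crop (530,205). The boss is clear at (472,195) and the pedal hasn't moved. I'll trim the position slightly and close.

Request:
apply_moves --steps '[[[-0.003,0.003,0.004],[0,0,0],1],[[0,0,0],[0,0,0],0],[[0,0,0],[0,0,0],0],[[0,0,0],[0,0,0],0],[[0,0,0],[0,0,0],0],[[0,0,0],[0,0,0],0],[[0,0,0],[0,0,0],0],[[0,0,0],[0,0,0],0]]'

```text
clock: 3.58
eef_pos: [0.4464, -0.0069, 0.0261]
tool_rot: [0.489, 0.872, 0.001, 0.001]
ft_force: [-0.2, 0.8, 3.8]
grip_width: 0.0144
grasp_force: 58.7
```

Request:
apply_moves --steps '[[[0,0,0],[0,0,0],0],[[0,0,0],[0,0,0],0],[[0,0,0],[0,0,0],0],[[0,0,0],[0,0,0],0],[[0,0,0],[0,0,0],0],[[0,0,0],[0,0,0],0],[[0,0,0],[0,0,0],0],[[0,0,0],[0,0,0],0]]'

```text
clock: 4.25
eef_pos: [0.4464, -0.0069, 0.026]
tool_rot: [0.489, 0.872, 0.001, 0.0]
ft_force: [0.2, 1.2, 5.3]
grip_width: 0.015
grasp_force: 59.0
```

```bash
python3 -c "
from h import *
goto([.4444,-.0069,.023],np.radians(121.5)); print(bot.get_obs()['ft_torque'])"
```

```text
4.25 [ 0.4464 -0.0069  0.026 ] yaw 121.5 shift/0.2 [ 0.0052 -0.0086  0.0151] turn/pi [ 0.0004  0.0001 -0.    ] F [0.2 1.2 5.3] w 0.015 58.97770285606384
[ 0.26168014  0.07134892 -0.20057549]
```

Request:
apply_moves --steps '[[[0,0,-0.02],[0,0,0],0],[[0,0,-0.03],[0,0,0],0],[[0,0,-0.04],[0,0,0],0],[[0,0,-0.04],[0,0,0],0],[[0,0,-0.03],[0,0,0],0],[[0,0,-0.02],[0,0,0],0],[[0,0,0],[0,0,0],0],[[0,0,0],[0,0,0],0]]'

```text
clock: 4.92
eef_pos: [0.446, -0.0071, 0.0618]
tool_rot: [0.489, 0.873, 0.0, 0.0]
ft_force: [-0.2, 0.1, -5.2]
grip_width: 0.0143
grasp_force: 59.1
```

```bash
python3 - <<'E'
from h import *
goto([.4444,-.0069,.06],np.radians(121.5)); o=bot.get_obs(); R=Ro.from_quat(o['tool_rot']); print("tool F",R.inv().apply(o['ft_force']),"T",R.inv().apply(o['ft_torque']))
im,d=camera('scene'); np.savez('scene3',im=im,d=d); cv2.imwrite('pics/scene3.png',cv2.resize(im[120:240,240:390],None,fx=5,fy=5,interpolation=2)[...,::-1])
W=cloud('scene',d); B=o['eef_pos'][:2]; D=np.array([-.5225,.8526]); q=(W[...,:2]-B)@D; n=(W[...,:2]-B)@np.array([-D[1],D[0]])
for a,b in ((-.06,-.035),(.015,.03),(.03,.045),(.045,.065),(.1,.15)):
    k=(q>a)&(q<b)&(abs(n)<.02)&(W[...,2]>.045); print(a,b,k.sum(),np.percentile(W[k][:,2],[10,50,90]) if k.sum() else '')
E
```

```text
4.9167 [ 0.446  -0.0071  0.0618] yaw 121.51 shift/0.2 [ 0.005  -0.0063  0.0091] turn/pi [0.0002 0.0001 0.    ] F [-0.2  0.1 -5.2] w 0.0143 59.08757150173187
tool F [ 0.21698568 -0.11723158  5.16779913] T [-0.00150143  0.00805681  0.01075959]
-0.06 -0.035 801 [0.07415964 0.41949542 0.48799175]
0.015 0.03 362 [0.06648551 0.50633194 0.51928282]
0.03 0.045 758 [0.20539836 0.36905032 0.51921567]
0.045 0.065 964 [0.34877221 0.46227773 0.51865554]
0.1 0.15 115 [0.05716943 0.07933094 0.08330674]
```

View pics/scene3.png

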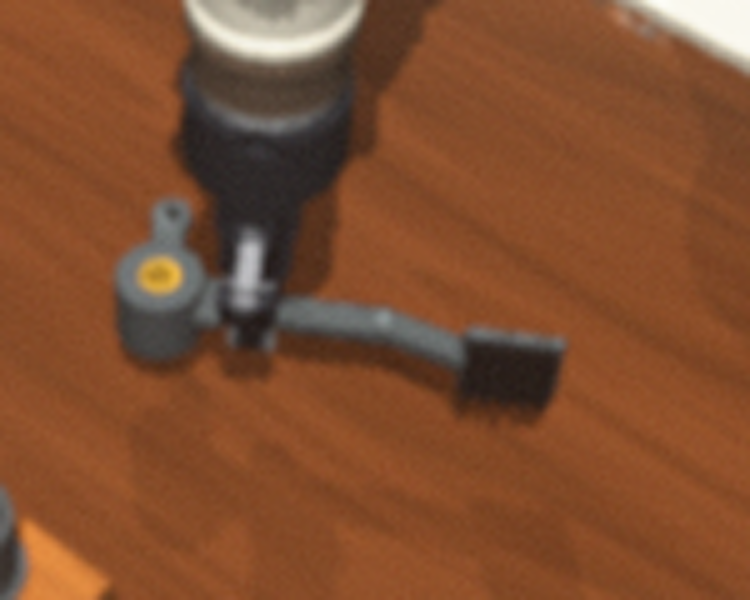

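The pedal is lifted and level: wrist torque is under 0.01 N m at 5.2 N, so the grip is on the balance point. In the crop the boss is at (160,300) and the foot plate at (510,370), both clear of the bench. I'll raise it, then measure the boss again.

Request:
apply_moves --steps '[[[0,0,-0.03],[0,0,0],0],[[0,0,-0.06],[0,0,0],0],[[0,0,-0.09],[0,0,0],0],[[0,0,-0.1],[0,0,0],0],[[0,0,-0.1],[0,0,0],0],[[0,0,-0.07],[0,0,0],0],[[0,0,-0.04],[0,0,0],0],[[0,0,0],[0,0,0],0]]'

```text
clock: 5.63
eef_pos: [0.4469, -0.0071, 0.1613]
tool_rot: [0.489, 0.873, 0.001, 0.002]
ft_force: [-0.6, 0.4, -5.9]
grip_width: 0.0144
grasp_force: 59.1
```

```bash
python3 - <<'E'
from h import *
o=bot.get_obs(); im,d=camera('scene'); e=o['eef_pos']
top=e[2]-.026+.04; g=e+np.r_[np.array([.5225,-.8526])*.047,top-e[2]]
u,v=proj('scene',[g])[0].astype(int); hsv=cv2.cvtColor(im,cv2.COLOR_RGB2HSV); h=hsv[v-12:v+13,u-12:u+13]
m=(h[...,0]>18)&(h[...,0]<35)&(h[...,1]>110)&(h[...,2]>110); y,x=np.nonzero(m)
c=(u-12+(x.min()+x.max())/2,v-12+(y.min()+y.max())/2); b=ray('scene',[c],top)[0]
print(e,g,(u,v),c,m.sum(),b,"offset boss-tcp",b-e,"corrected by +2.3mm x?")
off=(g-e)[:2]; goto([.637-off[0],-.128-off[1],.170],np.radians(121.5))
E
```

```text
[ 0.4469459  -0.00708181  0.1612526 ] [ 0.4715034  -0.04715401  0.1752526 ] (np.int64(270), np.int64(147)) (np.float64(271.5), np.float64(147.0)) 53 [ 0.46925111 -0.04598947  0.1752526 ] offset boss-tcp [ 0.02230521 -0.03890766  0.014     ] corrected by +2.3mm x?
5.6833 [ 0.4462 -0.0071  0.16  ] yaw 121.5 shift/0.2 [-0.7791  0.4977 -0.049 ] turn/pi [0.0004 0.0003 0.    ] F [-0.5  1.2 -6. ] w 0.0147 59.10962641239166
```

Request:
apply_moves --steps '[[[-0.016,0.0104,0],[0,0,0],0],[[-0.032,0.021,0],[0,0,0],0],[[-0.049,0.031,0],[0,0,0],0],[[-0.065,0.0415,0],[0,0,0],0],[[-0.065,0.0415,0],[0,0,0],0],[[-0.065,0.0415,0],[0,0,0],0],[[-0.065,0.0415,0],[0,0,0],0],[[-0.065,0.0415,0],[0,0,0],0]]'

```text
clock: 6.35
eef_pos: [0.5364, -0.0515, 0.1578]
tool_rot: [0.489, 0.872, -0.001, -0.001]
ft_force: [0.6, -0.1, -5.3]
grip_width: 0.0147
grasp_force: 59.1
```

Request:
apply_moves --steps '[[[-0.065,0.0415,0],[0,0,0],0],[[-0.065,0.0415,0],[0,0,0],0],[[-0.065,0.0415,0],[0,0,0],0],[[-0.065,0.0415,0],[0,0,0],0],[[-0.049,0.031,0],[0,0,0],0],[[-0.032,0.021,0],[0,0,0],0],[[-0.016,0.01,0],[0,0,0],0],[[0,0,0],[0,0,0],0]]'

```text
clock: 7.02
eef_pos: [0.6123, -0.0883, 0.1581]
tool_rot: [0.489, 0.872, -0.0, -0.001]
ft_force: [0.0, -0.1, -5.5]
grip_width: 0.0144
grasp_force: 59.0
```

```bash
cat > m.py <<'E'
from h import *
import sys
o=bot.get_obs(); e=o['eef_pos']; top=e[2]-.026+.04
goto([.637-.0240,-.128+.0400,.136],np.radians(121.5))
R=Ro.from_quat(o['tool_rot']); print("T",R.inv().apply(o['ft_torque']))
for n in ('scene','top'):
    im,d=camera(n); g=e+np.r_[.024,-.04,top-e[2]]
    u,v=proj(n,[g])[0].astype(int); hsv=cv2.cvtColor(im,cv2.COLOR_RGB2HSV); h=hsv[v-12:v+13,u-12:u+13]
    m=(h[...,0]>18)&(h[...,0]<35)&(h[...,1]>110)&(h[...,2]>110); y,x=np.nonzero(m)
    if len(x): c=(u-12+(x.min()+x.max())/2,v-12+(y.min()+y.max())/2); print(n,(u,v),c,len(x),ray(n,[c],top)[0],"expected",g)
    K=im[max(0,v-50):v+70,u-70:u+100]; cv2.imwrite(f'pics/{n}{sys.argv[1]}.png',cv2.resize(K,None,fx=4,fy=4,interpolation=2)[...,::-1])
E
python3 m.py 4
```

```text
7.0167 [ 0.6123 -0.0883  0.1581] yaw 121.48 shift/0.2 [-0.0008  0.0039  0.1104] turn/pi [-0.0004 -0.0003 -0.0001] F [ 0.  -0.1 -5.5] w 0.0144 59.0316367149353
T [-0.00788576 -0.00845808 -0.01910018]
scene (np.int64(191), np.int64(172)) (np.float64(192.5), np.float64(172.5)) 60 [ 0.63480171 -0.12800481  0.17208638] expected [ 0.63629256 -0.12827481  0.17208638]
```

View pics/scene4.png

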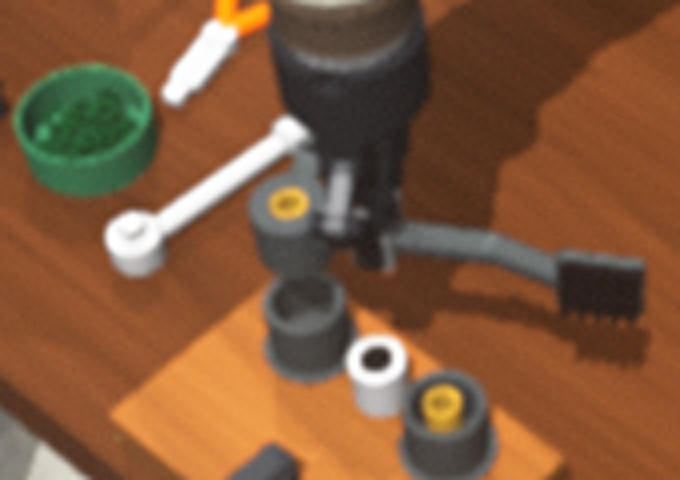

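The crop shows the boss at (290,230) above the empty cup at (305,310). The full cup at (447,420), the socket and everything else are undisturbed. I'll check the cup centre in the scene view, then descend.

```bash
python3 - <<'E'
from h import *
a=np.linspace(0,2*np.pi,60); P=np.c_[.637+.024*np.cos(a),-.128+.024*np.sin(a),0*a+.09]
q=proj('scene',P); print(q.min(0),q.max(0),q.mean(0))
im=np.load('scene.npz')['im']; hsv=cv2.cvtColor(im,cv2.COLOR_RGB2HSV)
m=(hsv[...,1]<110).astype(np.uint8); box=np.zeros_like(m); box[183:220,180:209]=1; m&=box
for r in range(184,206,2): 
    x=np.nonzero(m[r])[0]; print(r,(x.min(),x.max()) if len(x) else '', end=' ')
I=cv2.resize(im[180:225,175:225],None,fx=12,fy=12,interpolation=2).copy()
cv2.polylines(I,[((q-[175,180]+.5)*12).astype(np.int32)],True,(255,0,0),1); cv2.imwrite('pics/cup.png',I[...,::-1])
E
```

```text
[185.76869428 187.82434982] [206.96466932 204.58496327] [196.24960148 196.25791985]
184  186  188  190 (np.int64(191), np.int64(203)) 192 (np.int64(189), np.int64(205)) 194 (np.int64(188), np.int64(206)) 196 (np.int64(187), np.int64(207)) 198 (np.int64(187), np.int64(207)) 200 (np.int64(187), np.int64(207)) 202 (np.int64(188), np.int64(208)) 204 (np.int64(189), np.int64(208))
```

View pics/cup.png

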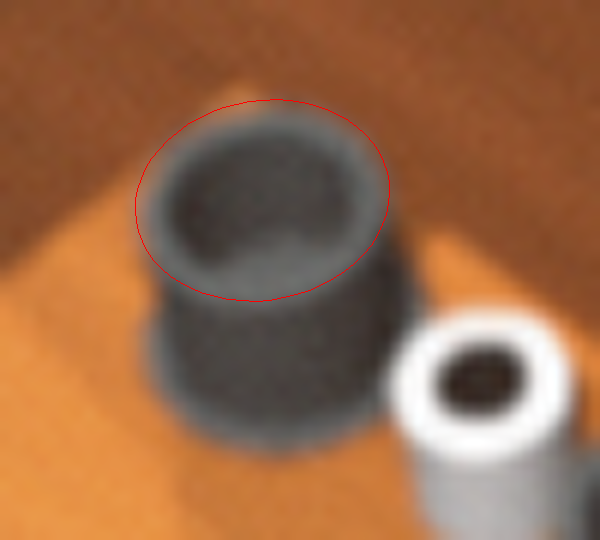

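Request:
apply_moves --steps '[[[0,0.004,0.01],[0,0,0],0],[[0,0,0.016],[0,0,0],0],[[0,0,0.02],[0,0,0],0],[[0,0,0.02],[0,0,0],0],[[0,0,0.02],[0,0,0],0],[[0,0,0.014],[0,0,0],0],[[0,0,0.008],[0,0,0],0],[[0,0,0],[0,0,0],0]]'

```text
clock: 7.78
eef_pos: [0.6124, -0.0874, 0.1372]
tool_rot: [0.489, 0.873, -0.0, -0.001]
ft_force: [-1.0, 0.4, -5.5]
grip_width: 0.0146
grasp_force: 59.0
```

The drawn rim sits within about 1 px of the real one, which is the same bias the boss showed in that camera, so the cup position holds. One last check before handing in.

```bash
python3 m.py 5
```

```text
7.7833 [ 0.6124 -0.0874  0.1372] yaw 121.5 shift/0.2 [-0.0043  0.001   0.006 ] turn/pi [-0.0003 -0.0002  0.    ] F [-1.   0.4 -5.5] w 0.0146 59.03254687786102
T [-0.00076987 -0.04331105 -0.0003002 ]
scene (np.int64(193), np.int64(179)) (np.float64(194.5), np.float64(178.5)) 58 [ 0.63344146 -0.12699186  0.15120955] expected [ 0.63638253 -0.12738065  0.15120955]
```

View pics/scene5.png

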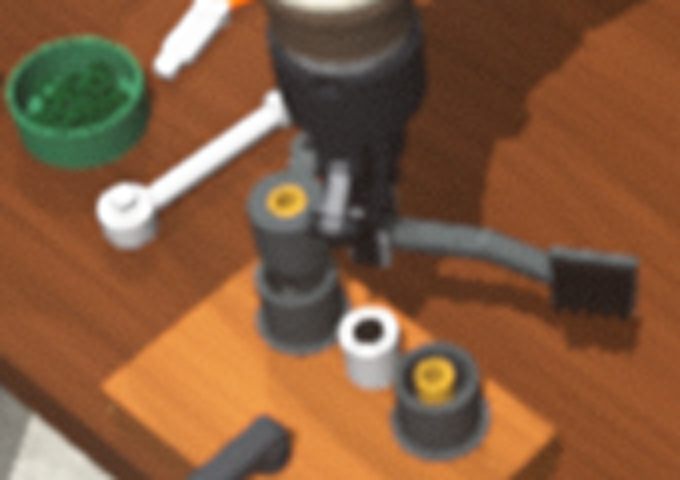

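The crop shows the pedal level, its boss at (287,225) centred with a visible gap above the empty cup at (300,305). The socket and old bush are untouched, so I'm handing it in.

```bash
python3 -c "
from workcell import bot; print(bot.job_done())"
```

```text
the job is handed in; nothing more can be done
None
```

The pedal is held level by its balance point, its boss about 20 mm above the empty right-hand cup and centred to within a few mm by measurement; I handed the job in at about 7.9 s, before any verdict was shown.

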